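# Pin the test carriage to the load cell

### The arm

A 6-joint arm with a two-finger parallel gripper is mounted at the origin on the work surface. World frame = base frame: x ahead of the robot, y to its left, z up, the work surface at z = 0. Lengths are in m, angles in rad, forces in N, time in s.
With the tool pointing down it reaches from about 0.2 to 0.875 m from the base axis. Payload 3.4 kg.
Tool frame: the origin (TCP) lies midway between the tips of the shut fingers; the grasp point (between the pads) lies 19 mm behind it (bot.hold_point_z is the distance from the TCP to the grasp point, in m); z points along the fingers, y is the direction in which the jaws open and shut (so a half turn about z gives the same grasp; the last joint's range is limited). The gripper opens to 94 mm and grips with 3 to 60 N. Pads are 16 mm wide; open, the fingers measure 119 mm over their backs; the gripper's body (75 mm by 177 mm) begins 78 mm behind the grasp point.
Start: joints at [1.177, 0.276, 1.505, -0, 1.361, -0.121], TCP at [0.155, 0.554, 0.205] pointing down, gripper open.
Joint ranges: [-2.89, 2.89], [-0.75, 2.08], [0.22, 2.7], [-1.18, 4.32], [0.11, 2.71], [-2.7, 2.7]. Speed limits (rad/s): [2.57, 2.57, 3.14, 3.14, 3.14, 3.14].

### API

Orientations are given as a unit quaternion [x, y, z, w].
In Python, from cell import readout, capture, ticket, bot gives the robot as it stands. The module is installed in compiled form; this text tells all that it offers.
- The arm moves only by the shell command python3 -m handwheel 'ROWS' [FORCE]. ROWS is a JSON object of lists of equal length, an entry for each row: "offset": the shift along the tool's x, y, z in cm, a list of three; "rotation": the turn, a rotation vector about the tool's x, y, z in rad, a list of three; "claw": the opening, from 0 (shut) to 1 (fully open). A call has 1 to 12 rows; each row shifts and turns the commanded pose from where the row before left it, along the tool's axes as they then stand; what a row does not reach is not made up. A row lasts 1/8 s, in which the tool goes at most 62.5 mm and 10.7 degrees, less where a joint would pass 70% of its speed; a pose out of reach is approached as far as the arm can. A call is refused whole if a number of a shift passes 6.25 or a number of a turn 0.188, either way. A call with a gripper value outside its range is refused whole. The fingers move at their own pace and stop on an object; FORCE is the grip in N (left out, the last holds). Time passes only in rows, so rows that do not move let the fingers close. It gives the time, the measured TCP pose, the force and the opening at its end, in the units of the state.
- readout.get_state(): the state, without advancing time (a new reading comes with each control period).
- capture(name): name is "scene" or "top"; returns a dict with "image" (420x560x3 uint8, red, green, blue), "camera_matrix" (3x3 intrinsics, pixels), "distortion" ([k1, k2, p1, p2, k3] as OpenCV has them; the pictures are not rectified), "pose" (4x4, takes a point from camera to world coordinates). Camera axes: x right, y up, looking along -z (the intrinsics and any distortion apply to the point x, -y, -z); pixel columns grow to the right and rows downward; lengths in m; the calibration is good to about 2 mm. A picture is of the moment at which its call begins. There is no depth.
- ticket.job_done(): hands the job in, once; it reports no verdict.
The state is a dict: "time": time; "joint_positions": joint angles; "dq": joint speeds; "joint_efforts": joint torques, N m; "tool_pos": TCP position; "tool_rot": TCP orientation; "contact_force": force on the tool from outside, world axes, zero at the start; "wrist_torque": the same for the moment, N m; "finger_gap": finger opening in m.
Only numpy, scipy, OpenCV 4.12 (cv2) and the standard library are available. Lean on these libraries where they do the work, as an engineer would, in place of code of your own. Each camera call takes 0.05 s, during which the arm holds its last target.

### The job

Get the bench pull-test rig ready: slide the carriage up so that its lug goes into the load cell's yoke, then take the thicker of the two pins from the stand and pass it down through the upper ear, the lug's eye and the lower ear until its flange is down flat on the yoke. The load cell is delicate, so feel for the eye and push gently, never forcing anything against the yoke; let go at the end, and leave the thin pin and the other things on the bench where they are.

Things in the scene. Friction and masses are not known exactly. Their poses are not given: they have to be found in the camera images.
- yoke: Steel yoke fixed on the load cell: two level ears 40 mm wide, 12 mm thick, one over the other, 14 mm gap; one vertical 13.2 mm hole through both. Origin on the hole's axis at the upper ear's top face, 62 mm above the bench. x: along the rail, the way the carriage is pushed in; z up. Ears reach 18 mm from the axis towards the carriage; throat 51 mm deep behind the axis. Over 50 N harms the cell.
- lower_hole (a point): On the hole's axis at the lower ear's top face, 36 mm above the bench. In the side of the lower ear's hole a sprung ball stands out: the pin does not fall past it but must be pushed past (10 to 20 N), then it holds the pin by friction. A pin left standing in the upper ear leans up to 0.2 rad when the lug moves under it and then catches on the lower ear: stand it upright by its knob.
- carriage (a joint): Slide of the carriage on the rail, m: 0 = fully back, grows towards the yoke, stops at 0.111. Handle axis is 183 mm from the hole axis at 0. Friction 3 N; stays where left. With the lug at its middle setting, its eye is under the yoke's holes at 0.100; as the setting differs, the true value is anywhere from 0.091 to 0.109.
- handle (a point): Carriage's upright round black handle post, 18 mm across, from 58 to 102 mm above the bench; the point is on its axis at 84 mm. The carriage's top around it is 58 mm high, and reaches 35 mm from the axis towards the yoke; the white sensor block clamped behind it is no higher.
- lug_root (a point): Centre of the carriage's front face, 43 mm above the bench, where a threaded stud with the lug comes out: a level steel tab 32 mm wide, 12 mm thick (top at 49 mm; 1 mm free above and below in the yoke), with a vertical 13.2 mm eye. Solid tab reaches 30 mm ahead of the eye centre. Eye centre is 48 mm ahead of this point, plus or minus 9 mm: the stud's setting differs and is not measured.
- pin: The right pin: hangs by its flange in a 14 mm hole of the stand (top 60 mm high). Shank 12 mm across, 42 mm long below the flange, its last 3 mm tapering to 10.4 mm; flange 26 mm across, 5 thick; knob above it 18 mm across, 28 tall. Origin at the centre of the flange's underside, z up. About 110 g. Standing on the lug's solid part in the upper ear, the flange is 29 mm above the ear.
- thin_pin: The wrong pin, in the stand's other hole, 60 mm away: shank 8 mm, flange 20 mm, knob 11 mm across, same lengths. Origin at the centre of the flange's underside. Leave it.
- wrench: Open-ended wrench lying on the bench, 160 mm long. Leave it.
- sensor_block: Loose white moulded sensor block, 75 x 40 x 22 mm, on the bench; origin under its centre. Leave it.
Things that resemble listed ones, but are neither listed nor needed, are in the scene too. What is shaped like the pin but green, pink or purple is not meant.

How it is judged:
By the outcome, as a careful person would: the job done as asked, in the order asked, and still so for the second after the job is handed in, with the robot touching nothing.
It also fails if it takes over 69 s, if anything falls off the work surface, if the arm or the gripper's body presses on something with over 40 N, if the wrist force passes 120 N, or if a joint passes its speed limit or range.

## Working session

There is one attempt and no reset: what is moved stays moved. The work goes in short steps, Python scripts to look and compute and a shell command to move; the robot and the scene stay as the last step left them, time stands still between calls to the robot, and variables do not carry over. Pictures are saved under pics/ and viewed, and the job is handed in when it is done.

```bash
mkdir -p pics; ls
cat > look.py <<'E'
import sys,cv2,numpy as np
from cell import capture,readout
import pickle
def snap(tag):
    out={}
    for n in ("scene","top"):
        c=capture(n); out[n]=c
        cv2.imwrite(f"pics/{tag}_{n}.png",cv2.cvtColor(c["image"],cv2.COLOR_RGB2BGR))
    pickle.dump(out,open(f"{tag}.pkl","wb"))
    return out
def ray(c,u,v):
    p=cv2.undistortPoints(np.array([[[u,v]]],float),c["camera_matrix"],np.array(c["distortion"]))[0,0]
    d=np.array([p[0],-p[1],-1.0]); T=np.array(c["pose"])
    return T[:3,3],T[:3,:3]@d
def onplane(c,u,v,z):
    o,d=ray(c,u,v); t=(z-o[2])/d[2]; return o+t*d
def proj(c,P):
    T=np.array(c["pose"]); q=T[:3,:3].T@(np.array(P,float)-T[:3,3]); q=np.array([q[0],-q[1],-q[2]])
    return cv2.projectPoints(q[None],np.zeros(3),np.zeros(3),c["camera_matrix"],np.array(c["distortion"]))[0].ravel()
def two(c1,p1,c2,p2):
    o1,d1=ray(c1,*p1);o2,d2=ray(c2,*p2)
    A=np.stack([d1,-d2],1);s=np.linalg.lstsq(A,o2-o1,rcond=None)[0]
    a=o1+s[0]*d1;b=o2+s[1]*d2
    return (a+b)/2,np.linalg.norm(a-b)
E
python3 - <<'E'
from look import *
o=snap("a")
for n in o: print(n,o[n]["camera_matrix"],o[n]["pose"],o[n]["distortion"])
print(readout.get_state())
E
```

```text
pics
scene [[410.08026607   0.         281.86446175]
 [  0.         410.08026607 210.7587598 ]
 [  0.           0.           1.        ]] [[-0.1053362  -0.56237679  0.82014427  1.14266215]
 [ 0.99432929 -0.07168322  0.07855434 -0.03756213]
 [ 0.01461345  0.82376809  0.56673855  0.50286943]
 [ 0.          0.          0.          1.        ]] [-0.08662739  0.          0.          0.          0.        ]
top [[478.55842581   0.         279.68965609]
 [  0.         478.55842581 207.01696529]
 [  0.           0.           1.        ]] [[ 0.02320727  0.9891764  -0.14488433  0.43333944]
 [-0.99971452  0.02378581  0.00226189 -0.12813405]
 [ 0.0056836   0.14479047  0.98944601  0.99265408]
 [ 0.          0.          0.          1.        ]] [-0.06355264  0.          0.          0.          0.        ]
{'time': 0.1, 'joint_positions': array([ 1.17701417e+00,  2.76491682e-01,  1.50596455e+00,  1.73242422e-05,
        1.36066211e+00, -1.21012444e-01]), 'dq': array([-0.00045713, -0.00013045, -0.00455752,  0.00063133,  0.00031513,
       -0.00034987]), 'joint_efforts': array([ 1.30383887e-03, -4.05449474e+01, -2.37781370e+01,  7.01996475e-02,
        2.97367712e-02, -6.29105762e-05]), 'tool_pos': array([0.15472607, 0.55329579, 0.2047308 ]), 'tool_rot': array([ 1.35964192e-01,  9.90713458e-01, -7.35557113e-04, -2.02384285e-04]), 'contact_force': array([-0.04689658,  0.4170718 ,  0.14889564]), 'wrist_torque': array([ 0.02574128, -0.01381902, -0.00116721]), 'finger_gap': 0.09422013083388249}
```

View pics/a_scene.png

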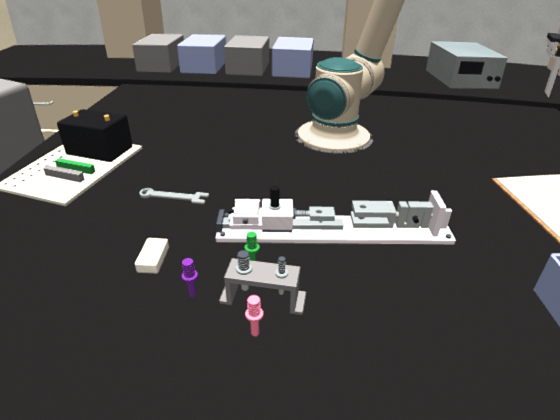

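View pics/a_top.png

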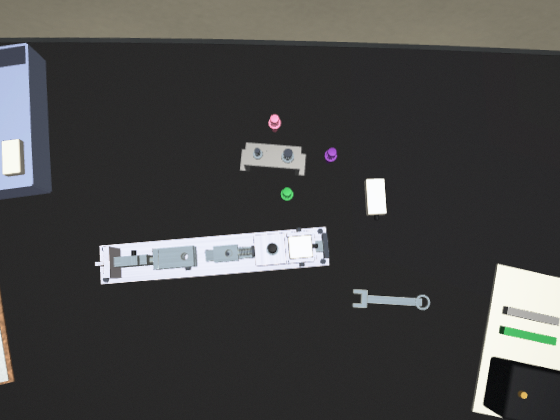

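The scene view shows the rig (carriage with black handle at (275,195), yoke at (375,210)). The stand is at (263,272), with the thick pin's knob at (243,260) and the thin one at (282,266). The top view shows the handle at (272,248), yoke at (174,257), thick pin at (288,155) and thin pin at (257,153). I'll zoom in to measure.

Run:
```python
import cv2
a=cv2.imread("pics/a_top.png");b=cv2.imread("pics/a_scene.png")
cv2.imwrite("pics/a_top_z.png",cv2.resize(a[220:290,90:340],None,fx=3.2,fy=3.2,interpolation=cv2.INTER_CUBIC))
cv2.imwrite("pics/a_top_z2.png",cv2.resize(a[105:215,230:350],None,fx=5,fy=5,interpolation=cv2.INTER_CUBIC))
cv2.imwrite("pics/a_sc_z.png",cv2.resize(b[170:345,175:375],None,fx=3.4,fy=3.4,interpolation=cv2.INTER_CUBIC))
cv2.imwrite("pics/a_sc_z2.png",cv2.resize(b[170:260,260:460],None,fx=4,fy=4,interpolation=cv2.INTER_CUBIC))
```

```text
(no output)
```

View pics/a_top_z.png

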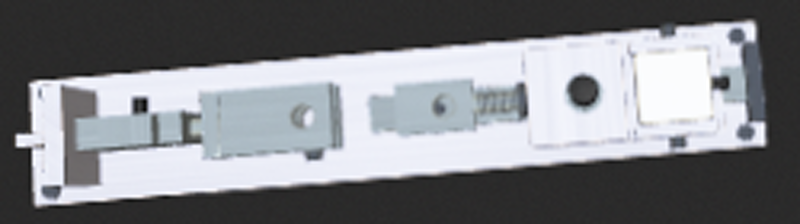

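View pics/a_top_z2.png

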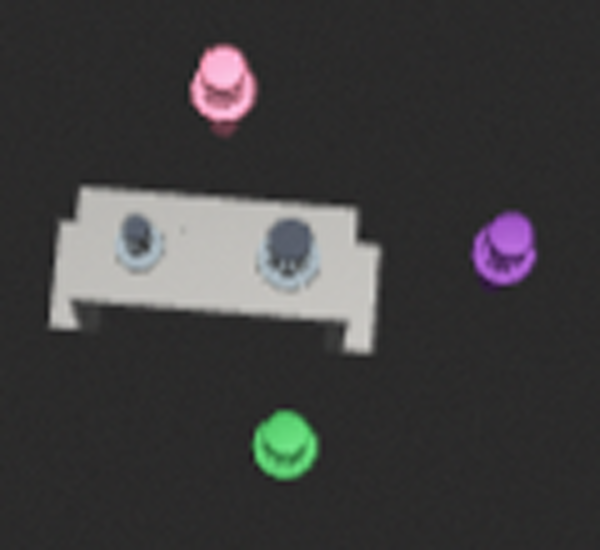

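View pics/a_sc_z.png

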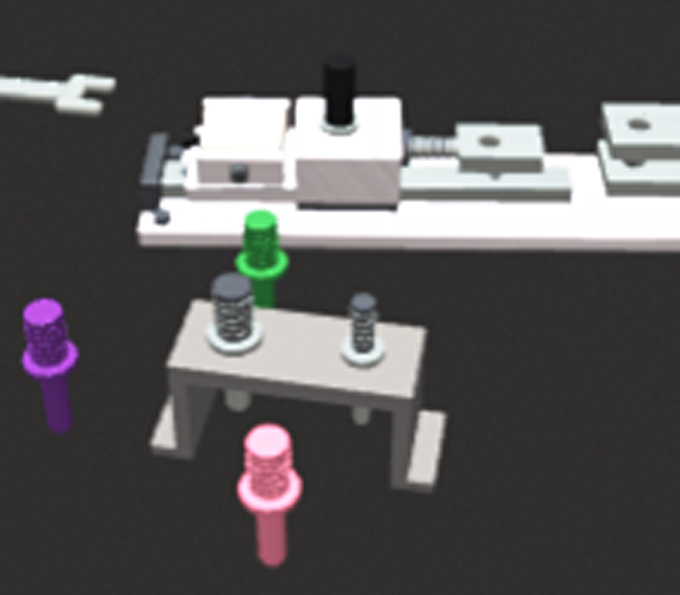

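View pics/a_sc_z2.png

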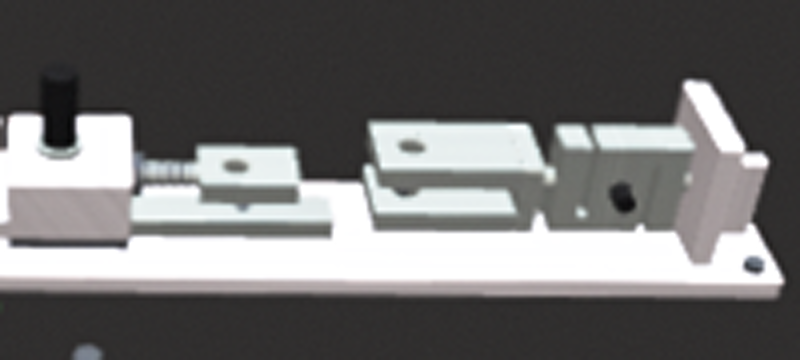

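Run:
```python
from look import *
o=pickle.load(open("a.pkl","rb"));s,t=o["scene"],o["top"]
def f(p,k,ox,oy): return ((p[0]+.5)/k-.5+ox,(p[1]+.5)/k-.5+oy)
T1=lambda *p:f(p,3.2,90,220); T2=lambda *p:f(p,5,230,105); S1=lambda *p:f(p,3.4,175,170); S2=lambda *p:f(p,4,260,170)
for n,a,b,z in [("yokehole",T1(302,116),S2(412,146),.062),("eye",T1(443,104),S2(236,166),.049),("handletop",T1(583,90),S2(60,70),.102),
  ("pinknobtop",T2(291,237),S1(232,285),.093),("pinflange",T2(288,262),S1(234,332),.065),("thinknobtop",T2(137,224),S1(363,301),.093)]:
    print(n,onplane(t,*a,z).round(4),onplane(s,*b,z).round(4),[x.round(4) if hasattr(x,'round') else x for x in two(t,a,s,b)])
# rig axis
h=onplane(t,*T1(583,90),.102);y=onplane(t,*T1(302,116),.062)
print(np.linalg.norm((h-y)[:2]),np.degrees(np.arctan2(*(y-h)[1::-1])))
h=onplane(s,*S2(60,70),.102);y=onplane(s,*S2(412,146),.062)
print(np.linalg.norm((h-y)[:2]),np.degrees(np.arctan2(*(y-h)[1::-1])))
# rail base edges from mask
im=t["image"].astype(int);m=((im.min(2)>185)).astype(np.uint8);m[:,:95]=0;m[:,335:]=0;m[:220]=0;m[290:]=0
m=cv2.morphologyEx(m,cv2.MORPH_CLOSE,np.ones((9,9)))
c=max(cv2.findContours(m,0,1)[0],key=cv2.contourArea);r=cv2.minAreaRect(c);bx=cv2.boxPoints(r);print(r)
P=[onplane(t,*p,.01) for p in bx];print(np.round(P,4))
for i in range(4):
  d=P[(i+1)%4]-P[i];print(np.linalg.norm(d),np.degrees(np.arctan2(d[1],d[0])))
```

```text
yokehole [0.4693 0.0531 0.062 ] [0.469  0.0556 0.062 ] [array([0.4693, 0.0543, 0.062 ]), np.float64(0.0024)]
eye [ 0.4794 -0.0309  0.049 ] [ 0.478 -0.029  0.049] [array([ 0.4793, -0.03  ,  0.0497]), np.float64(0.002)]
handletop [ 0.4869 -0.1174  0.102 ] [ 0.4862 -0.1149  0.102 ] [array([ 0.4867, -0.1161,  0.1022]), np.float64(0.0025)]
pinknobtop [ 0.673  -0.1434  0.093 ] [ 0.6718 -0.1414  0.093 ] [array([ 0.6726, -0.1423,  0.0936]), np.float64(0.0021)]
pinflange [ 0.6702 -0.1429  0.065 ] [ 0.6723 -0.1416  0.065 ] [array([ 0.6705, -0.1424,  0.0633]), np.float64(0.0009)]
thinknobtop [ 0.6767 -0.0837  0.093 ] [ 0.6753 -0.0817  0.093 ] [array([ 0.6764, -0.0827,  0.0938]), np.float64(0.0021)]
0.17135582383159928 95.8816593668162
0.17134235090645564 95.77763505064874
((210.957763671875, 255.09201049804688), (38.79214859008789, 232.76052856445312), 85.16341400146484)
[[ 0.4874  0.2529  0.01  ]
 [ 0.54   -0.2255  0.01  ]
 [ 0.4607 -0.233   0.01  ]
 [ 0.4087  0.2402  0.01  ]]
0.48123196846071675 -83.73063827860821
0.07961400258910364 -174.58169700469648
0.4760913161313723 96.2774083090903
0.07977034191819454 9.113494118442613
```

```bash
cat > go.py <<'E'
import sys,numpy as np
from cell import readout
from scipy.spatial.transform import Rotation as R
def rep(x=None,y=None,z=None,yaw=None):
    s=readout.get_state();r=R.from_quat(s["tool_rot"]);M=r.as_matrix();p=s["tool_pos"]
    cy=np.degrees(np.arctan2(M[1,1],M[0,1]))
    print("t",round(s["time"],2),"tcp mm",(p*1000).round(2),"yaw_y",round(cy,2),"zax",M[:,2].round(4),"F",s["contact_force"].round(1),"gap",round(s["finger_gap"]*1000,2),"q",s["joint_positions"].round(2))
    if x is not None:
        d=np.array([x,y,z])/1000-p; print("tool cm",(M.T@d*100).round(3))
    if yaw is not None:
        d=(yaw-cy+180)%360-180; print("turn about tool z rad",round(-np.radians(d),4))
if __name__=="__main__": rep(*[float(a) if a!="-" else None for a in sys.argv[1:]])
E
python3 go.py 486.5 -116 170 5.9
```

```text
t 0.1 tcp mm [154.73 553.3  204.73] yaw_y 74.37 zax [-6.0e-04 -1.4e-03 -1.0e+00] F [-0.   0.4  0.1] gap 94.22 q [ 1.18  0.28  1.51  0.    1.36 -0.12]
tool cm [-49.982 -55.512   3.547]
turn about tool z rad 1.195
```

```bash
python3 -m handwheel '{"offset":[[-4.1,-4.55,0.25],[-4.1,-4.55,0.25],[-4.1,-4.55,0.25],[-4.1,-4.55,0.25],[-4.1,-4.55,0.25],[-4.1,-4.55,0.25],[-4.1,-4.55,0.25],[-4.1,-4.55,0.25],[-4.1,-4.55,0.25],[-4.1,-4.55,0.25],[-4.1,-4.55,0.25],[-4.1,-4.55,0.25]],"rotation":[[0,0,0],[0,0,0],[0,0,0],[0,0,0],[0,0,0],[0,0,0],[0,0,0],[0,0,0],[0,0,0],[0,0,0],[0,0,0],[0,0,0]],"claw":[1,1,1,1,1,1,1,1,1,1,1,1]}' 20; python3 go.py 486.5 -116 170 5.9
```

```text
time: 1.6
tool_pos: [0.482, -0.1065, 0.1751]
tool_rot: [0.136, 0.991, 0.0, -0.0]
contact_force: [0.5, 0.1, 0.3]
finger_gap: 0.094
t 1.6 tcp mm [ 482.03 -106.54  175.14] yaw_y 74.32 zax [-1.e-04  6.e-04 -1.e+00] F [0.5 0.1 0.3] gap 93.98 q [-0.36  0.17  1.72  0.    1.25 -1.66]
tool cm [-0.686 -0.79   0.513]
turn about tool z rad 1.1942
```

```bash
python3 -m handwheel '{"offset":[[0,0,0],[0,0,0],[0,0,0],[0,0,0],[0,0,0],[0,0,0],[0,0,0]],"rotation":[[0,0,0.17],[0,0,0.17],[0,0,0.17],[0,0,0.17],[0,0,0.17],[0,0,0.17],[0,0,0.175]],"claw":[1,1,1,1,1,1,1]}'; python3 go.py 486.5 -116 66 5.9
```

```text
time: 2.48
tool_pos: [0.4813, -0.1044, 0.175]
tool_rot: [0.672, 0.741, -0.0, -0.0]
contact_force: [-0.2, 0.2, -0.9]
finger_gap: 0.094
t 2.48 tcp mm [ 481.28 -104.44  175.03] yaw_y 5.57 zax [-9.e-04  5.e-04 -1.e+00] F [-0.2  0.2 -0.9] gap 94.02 q [-0.36  0.17  1.72  0.    1.25 -0.45]
tool cm [-1.207  0.417 10.902]
turn about tool z rad -0.0057
```

```bash
python3 -m handwheel '{"offset":[[-0.4,0.14,3.5],[-0.4,0.14,3.5],[-0.4,0.14,2.7],[0,0,1.2],[0,0,0],[0,0,0],[0,0,0],[0,0,0],[0,0,0]],"rotation":[[0,0,-0.006],[0,0,0],[0,0,0],[0,0,0],[0,0,0],[0,0,0],[0,0,0],[0,0,0],[0,0,0]],"claw":[1,1,1,0.5,0.2,0.1,0.1,0.1,0.1]}' 10; python3 go.py 486.5 -116 66 5.9
```

```text
time: 3.6
tool_pos: [0.4873, -0.1161, 0.0668]
tool_rot: [0.668, 0.745, 0.0, 0.0]
contact_force: [-0.1, 0.1, -0.7]
finger_gap: 0.0374
t 3.6 tcp mm [ 487.28 -116.1    66.81] yaw_y 6.25 zax [ 7.e-04 -2.e-04 -1.e+00] F [-0.1  0.1 -0.7] gap 37.39 q [-0.37  0.29  1.87  0.    0.98 -0.48]
tool cm [ 0.019 -0.077  0.081]
turn about tool z rad 0.0061
```

```bash
python3 -m handwheel '{"offset":[[0,0,0],[0,0,0],[0,0,0],[0,0,0],[0,0,0]],"rotation":[[0,0,0],[0,0,0],[0,0,0],[0,0,0],[0,0,0]],"claw":[0,0,0,0,0]}' 6; python3 go.py 486.5 -116 66 5.9
```

```text
time: 4.22
tool_pos: [0.4874, -0.116, 0.0665]
tool_rot: [0.668, 0.745, 0.0, 0.0]
contact_force: [0.8, 1.1, 0.0]
finger_gap: 0.0179
t 4.22 tcp mm [ 487.36 -116.04   66.46] yaw_y 6.24 zax [ 5.e-04  1.e-04 -1.e+00] F [0.8 1.1 0. ] gap 17.88 q [-0.37  0.29  1.87  0.    0.98 -0.48]
tool cm [ 0.013 -0.085  0.046]
turn about tool z rad 0.006
```

```bash
python3 -m handwheel '{"offset":[[0,0,0],[0,0,0],[0,0,0],[0,0,0],[0,0,0],[0,0,0],[0,0,0],[0,0,0],[0,0,0],[0,0,0],[0,0,0],[0,0,0]],"rotation":[[0,0,0],[0,0,0.175],[0,0,0.175],[0,0,0.175],[0,0,0.175],[0,0,0.175],[0,0,0.175],[0,0,0.175],[0,0,0.175],[0,0,0.175],[0,0,0],[0,0,0]],"claw":[0.4,0.4,0.4,0.4,0.4,0.4,0.4,0.4,0.4,0.3,0,0]}' 6; python3 -m handwheel '{"offset":[[0,0,0],[0,0,0],[0,0,0]],"rotation":[[0,0,0],[0,0,0],[0,0,0]],"claw":[0,0,0]}' 6;  python3 go.py 486.5 -116 66 -84.1
```

```text
time: 5.72
tool_pos: [0.4868, -0.1165, 0.0664]
tool_rot: [0.999, 0.054, -0.0, 0.0]
contact_force: [-0.3, -2.6, -0.2]
finger_gap: 0.0181
time: 6.1
tool_pos: [0.4868, -0.1164, 0.0664]
tool_rot: [0.999, 0.053, -0.0, 0.0]
contact_force: [-0.4, -3.6, -0.5]
finger_gap: 0.0179
t 6.1 tcp mm [ 486.85 -116.43   66.38] yaw_y -83.96 zax [-5.e-04 -5.e-04 -1.e+00] F [-0.4 -3.6 -0.5] gap 17.93 q [-0.37  0.29  1.87 -0.    0.98  1.09]
tool cm [-0.03  -0.047  0.038]
turn about tool z rad 0.0025
```

```bash
python3 -m handwheel '{"offset":[[0,-0.5,0],[0,-1.2,0],[0,-1.5,0],[0,-1.5,0],[0,-1.5,0],[0,-1.0,0],[0,-1.0,0],[0,0,0]],"rotation":[[0,0,0],[0,0,0],[0,0,0],[0,0,0],[0,0,0],[0,0,0],[0,0,0],[0,0,0]],"claw":[0,0,0,0,0,0,0,0]}' 15;  python3 go.py 477.2 -33 66 -84.1
```

```text
time: 7.1
tool_pos: [0.4777, -0.0324, 0.0664]
tool_rot: [0.999, 0.052, -0.001, -0.002]
contact_force: [-3.4, 3.0, 1.9]
finger_gap: 0.0179
t 7.1 tcp mm [477.73 -32.38  66.35] yaw_y -84.0 zax [-0.0013  0.0031 -1.    ] F [-3.4  3.   1.9] gap 17.93 q [-0.22  0.26  1.91  0.    0.97  1.25]
tool cm [-0.059  0.056  0.035]
turn about tool z rad 0.0017
```

```bash
python3 -m handwheel '{"offset":[[0,-0.4,0],[0,-0.4,0],[0,-0.2,0],[0,-0.1,0],[0,0,0]],"rotation":[[0,0,0],[0,0,0],[0,0,0],[0,0,0],[0,0,0]],"claw":[0,0,0,0,0]}' 15;  python3 go.py
```

```text
time: 7.72
tool_pos: [0.4769, -0.0238, 0.0664]
tool_rot: [0.999, 0.052, -0.001, 0.0]
contact_force: [-3.0, -2.7, 0.7]
finger_gap: 0.0175
t 7.72 tcp mm [476.87 -23.8   66.37] yaw_y -84.0 zax [-1.e-03 -1.e-04 -1.e+00] F [-3.  -2.7  0.7] gap 17.54 q [-0.2   0.26  1.92 -0.    0.97  1.27]
```

```bash
python3 -m handwheel '{"offset":[[0,-0.1,0],[0,-0.1,0]],"rotation":[[0,0,0],[0,0,0]],"claw":[0,0]}' ;  python3 go.py; python3 -m handwheel '{"offset":[[0,-0.1,0],[0,-0.1,0]],"rotation":[[0,0,0],[0,0,0]],"claw":[0,0]}' ;  python3 go.py
```

```text
time: 7.98
tool_pos: [0.4766, -0.022, 0.0664]
tool_rot: [0.999, 0.052, -0.001, 0.0]
contact_force: [-4.8, -3.3, 1.3]
finger_gap: 0.0179
t 7.97 tcp mm [476.64 -21.96  66.35] yaw_y -84.0 zax [-1.1e-03 -3.0e-04 -1.0e+00] F [-4.8 -3.3  1.3] gap 17.95 q [-0.19  0.26  1.92 -0.    0.97  1.27]
time: 8.22
tool_pos: [0.4765, -0.02, 0.0664]
tool_rot: [0.999, 0.052, -0.001, 0.0]
contact_force: [-4.0, -3.5, 1.4]
finger_gap: 0.0181
t 8.22 tcp mm [476.46 -19.97  66.37] yaw_y -84.0 zax [-1.e-03 -3.e-04 -1.e+00] F [-4.  -3.5  1.4] gap 18.09 q [-0.19  0.26  1.92 -0.    0.97  1.28]
```

```bash
python3 -m handwheel '{"offset":[[0,-0.1,0],[0,-0.1,0]],"rotation":[[0,0,0],[0,0,0]],"claw":[0,0]}' ;  python3 go.py; python3 -m handwheel '{"offset":[[0,-0.1,0],[0,0,0]],"rotation":[[0,0,0],[0,0,0]],"claw":[0,0]}' ;  python3 go.py
```

```text
time: 8.48
tool_pos: [0.4763, -0.0184, 0.0664]
tool_rot: [0.999, 0.053, -0.001, 0.001]
contact_force: [-3.8, -6.1, 0.3]
finger_gap: 0.0177
t 8.47 tcp mm [476.27 -18.41  66.35] yaw_y -83.98 zax [-0.001  -0.0013 -1.    ] F [-3.8 -6.1  0.3] gap 17.71 q [-0.18  0.26  1.92 -0.    0.97  1.28]
time: 8.72
tool_pos: [0.4763, -0.0184, 0.0664]
tool_rot: [0.999, 0.053, -0.0, 0.002]
contact_force: [-3.5, -7.9, 0.2]
finger_gap: 0.0175
t 8.72 tcp mm [476.34 -18.43  66.38] yaw_y -83.94 zax [-8.0e-04 -3.1e-03 -1.0e+00] F [-3.5 -7.9  0.2] gap 17.54 q [-0.18  0.26  1.92 -0.    0.97  1.29]
```

Run:
```python
from look import *
o=pickle.load(open("a.pkl","rb"));s,t=o["scene"],o["top"]
g=lambda c,u,v,a=6,b=6: print(cv2.cvtColor(c["image"],cv2.COLOR_RGB2GRAY)[v-b:v+b+1,u-a:u+a+1],(u-a,v-b))
g(t,185,256);g(t,229,252);g(s,363,206,7,5);g(s,318,211,7,5)
```

```text
[[183 181 182 182 182 181 182 182 181 182 183 182 182]
 [181 182 183 182 182 183 183 183 183 184 183 183 182]
 [183 183 185 181 169 161 172 183 184 185 185 184 184]
 [185 183 174 155 140 151 155 153 173 184 184 184 185]
 [183 180 155 125 146 149 143 190 197 179 184 183 184]
 [181 170 134 137 160 138 181 230 222 189 183 183 183]
 [183 166 127 145 152 156 220 238 222 190 184 183 182]
 [183 175 136 142 148 147 219 238 220 183 183 181 182]
 [182 179 147 128 133 141 212 229 203 181 182 182 182]
 [182 180 171 151 136 139 179 197 186 182 183 183 182]
 [182 182 181 176 169 167 174 181 181 181 181 183 183]
 [183 182 183 183 183 184 184 185 185 184 186 186 187]
 [186 186 186 187 188 188 189 187 188 187 187 187 185]] (179, 250)
[[184 184 183 184 185 185 185 186 185 183 184 184 184]
 [185 184 186 186 186 185 186 186 185 186 186 185 186]
 [187 187 188 187 187 187 187 187 187 188 187 187 187]
 [188 188 188 185 164 164 174 180 187 188 188 187 187]
 [189 187 185 156 143 160 173 180 181 187 188 188 188]
 [188 186 164 123 148 177 183 182 175 185 187 188 187]
 [188 184 139 108 123 146 174 181 177 180 1
[... 1063 characters left out ...]
2 141 142 141 142 141 143 141 142 141 120 105 103 104 104]
 [230 230 229 229 229 230 229 230 230 230 226 225 224 225 224]
 [240 239 239 239 239 240 240 240 240 240 240 240 240 240 239]
 [239 238 238 239 235 234 225 217 219 231 237 239 239 238 238]
 [238 238 238 239 221 179 150 146 149 170 204 231 237 239 238]
 [239 238 239 239 206 139 108 107 108 116 146 215 237 239 239]
 [240 239 240 240 224 172 130 117 117 120 158 221 238 240 239]
 [239 239 239 240 237 232 213 203 203 203 226 237 240 240 240]
 [238 239 239 239 239 240 239 237 237 237 239 240 240 239 240]
 [222 224 224 224 224 224 226 224 226 235 240 240 240 240 239]
 [149 149 151 151 151 150 151 150 152 163 169 169 169 168 168]] (311, 206)
```

Run:
```python
from look import *
o=pickle.load(open("a.pkl","rb"));s,t=o["scene"],o["top"]
def cen(c,u,v,a,b,bg,full):
    g=cv2.cvtColor(c["image"],cv2.COLOR_RGB2GRAY).astype(float)[v-b:v+b+1,u-a:u+a+1]
    w=np.clip(np.abs(g-bg)-4,0,full)/full
    ys,xs=np.mgrid[v-b:v+b+1,u-a:u+a+1]; return (w*xs).sum()/w.sum(),(w*ys).sum()/w.sum(),w.sum()
r=np.array([-.1045,.9945])
for n,c,h,e in (("scene",s,(363,206,6,4,237,60),(318,211,6,3,239,60)),("top",t,(184,256,6,4,183,20),(228,253,6,4,187,7))):
    H=cen(c,*h);E=cen(c,*e);a=onplane(c,*H[:2],.062);b=onplane(c,*E[:2],.049);print(n,H,E,a,b,(a-b)[:2]@r,np.linalg.norm((a-b)[:2]))
a=onplane(t,183.74,255.93,.062);b=onplane(t,228.5,253,.049);print((a-b)[:2]@r,a,b)
```

```text
scene (np.float64(362.46328928046984), np.float64(206.12922173274592), np.float64(22.700000000000003)) (np.float64(318.42336874051585), np.float64(211.15326251896815), np.float64(21.96666666666667)) [0.46903475 0.05523962 0.062     ] [ 0.4781632 -0.0293694  0.049    ] 0.08509759159640806 0.08510002676625959
top (np.float64(183.7277599142551), np.float64(255.93676312968915), np.float64(46.650000000000006)) (np.float64(227.98432601880876), np.float64(252.82131661442008), np.float64(45.57142857142857)) [0.46922578 0.0536726  0.062     ] [ 0.47805347 -0.03074071  0.049     ] 0.08487153125047844 0.08487364231713895
0.085835266396124 [0.46923947 0.05364941 0.062     ] [ 0.47772821 -0.03176858  0.049     ]
```

```bash
python3 -m handwheel '{"offset":[[0,0.4,0],[0,0.6,0],[0,0.4,0],[0,0,0]],"rotation":[[0,0,0],[0,0,0],[0,0,0],[0,0,0]],"claw":[0,0,0,0]}' ;  python3 go.py 477.7 -31.85 66 -84
```

```text
time: 9.22
tool_pos: [0.4776, -0.0301, 0.0664]
tool_rot: [0.999, 0.052, -0.0, -0.001]
contact_force: [-4.4, 1.3, 3.3]
finger_gap: 0.018
t 9.22 tcp mm [477.56 -30.07  66.39] yaw_y -84.05 zax [-0.001   0.0014 -1.    ] F [-4.4  1.3  3.3] gap 18.0 q [-0.21  0.26  1.92  0.    0.97  1.26]
tool cm [-0.005  0.179  0.039]
turn about tool z rad -0.0008
```

```bash
python3 -m handwheel '{"offset":[[0,0.15,0],[0,0.03,0],[0,0,0]],"rotation":[[0,0,0],[0,0,0],[0,0,0]],"claw":[0,0,0]}' ;  python3 go.py 477.7 -31.85 66 -84
```

```text
time: 9.6
tool_pos: [0.4777, -0.0316, 0.0664]
tool_rot: [0.999, 0.052, -0.0, -0.001]
contact_force: [-4.5, 2.9, 2.8]
finger_gap: 0.0176
t 9.6 tcp mm [477.72 -31.57  66.37] yaw_y -84.02 zax [-0.001   0.0014 -1.    ] F [-4.5  2.9  2.8] gap 17.57 q [-0.21  0.26  1.91  0.    0.97  1.25]
tool cm [-0.005  0.028  0.037]
turn about tool z rad -0.0003
```

```bash
python3 -m handwheel '{"offset":[[0,0.03,0],[0,0,0],[0,0,0],[0,0,0],[0,0,-4],[0,0,-5]],"rotation":[[0,0,0],[0,0,0],[0,0,0],[0,0,0],[0,0,0],[0,0,0]],"claw":[0,0,0.4,0.5,0.6,0.6]}' ;  python3 go.py 671.5 -142.5 150 -84; python3 -c "
from look import *
snap('b')
a=cv2.imread('pics/b_top.png');b=cv2.imread('pics/b_scene.png')
cv2.imwrite('pics/b_z.png',np.vstack([cv2.resize(a[215:290,150:300],(750,375),interpolation=cv2.INTER_CUBIC),cv2.resize(b[185:230,300:450],(750,225),interpolation=cv2.INTER_CUBIC)]))"
```

```text
time: 10.35
tool_pos: [0.4787, -0.0328, 0.1568]
tool_rot: [0.999, 0.052, -0.0, -0.0]
contact_force: [0.3, 0.2, -0.3]
finger_gap: 0.0539
t 10.35 tcp mm [478.67 -32.77 156.84] yaw_y -84.01 zax [-4.e-04  2.e-04 -1.e+00] F [ 0.3  0.2 -0.3] gap 53.91 q [-0.21  0.17  1.78  0.    1.2   1.25]
tool cm [18.033 12.925  0.673]
turn about tool z rad -0.0002
```

View pics/b_z.png

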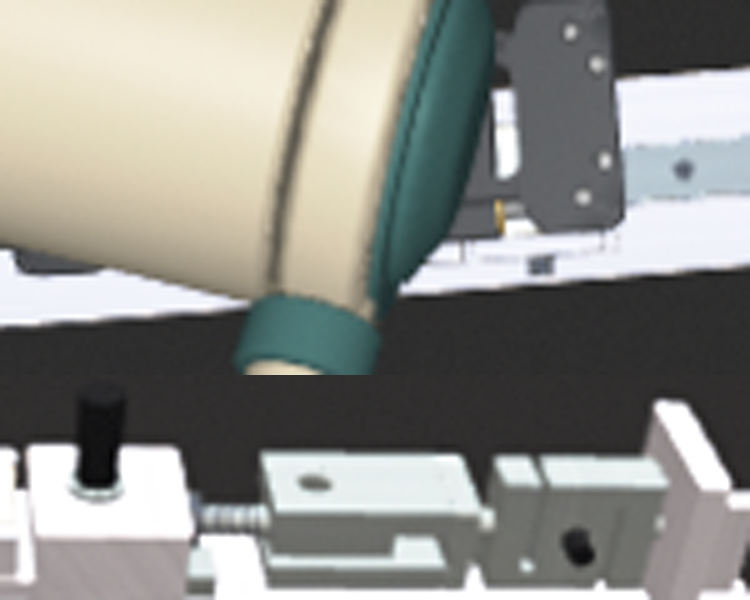

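The lug is now inside the yoke's gap, and the scene crop shows the upper-ear hole dark at about (363,206). Next is the pin.

```bash
python3 -m handwheel '{"offset":[[3.6,2.58,0],[3.6,2.58,0],[3.6,2.58,0],[3.6,2.58,0],[3.6,2.58,0],[0,0,0],[0,0,0]],"rotation":[[0,0,0],[0,0,0],[0,0,0],[0,0,0],[0,0,0],[0,0,0],[0,0,0]],"claw":[0.5,0.5,0.5,0.5,0.5,0.5,0.5]}' ;  python3 go.py 672 -142.6 69 -84
```

```text
time: 11.32
tool_pos: [0.6702, -0.1418, 0.1553]
tool_rot: [0.999, 0.052, -0.001, -0.0]
contact_force: [-0.9, 0.7, -0.2]
finger_gap: 0.0467
t 11.32 tcp mm [ 670.22 -141.82  155.25] yaw_y -84.0 zax [-1.7e-03  9.0e-04 -1.0e+00] F [-0.9  0.7 -0.2] gap 46.71 q [-0.31  0.47  1.33  0.    1.35  1.16]
tool cm [0.182 0.105 8.625]
turn about tool z rad -0.0
```

```bash
python3 -m handwheel '{"offset":[[0.18,0.1,4],[0,0,2.5],[0,0,1.5],[0,0,0.55],[0,0,0],[0,0,0],[0,0,0],[0,0,0],[0,0,0]],"rotation":[[0,0,0],[0,0,0],[0,0,0],[0,0,0],[0,0,0],[0,0,0],[0,0,0],[0,0,0],[0,0,0]],"claw":[0.5,0.5,0.5,0.5,0.3,0,0,0,0]}' 6 ;  python3 go.py 672 -142.6 69 -84
```

```text
time: 12.45
tool_pos: [0.6732, -0.1431, 0.0717]
tool_rot: [0.999, 0.052, 0.001, 0.0]
contact_force: [1.3, 0.1, 3.0]
finger_gap: 0.0181
t 12.45 tcp mm [ 673.22 -143.11   71.72] yaw_y -84.0 zax [ 1.4e-03 -4.0e-04 -1.0e+00] F [1.3 0.1 3. ] gap 18.14 q [-0.31  0.53  1.44  0.    1.17  1.16]
tool cm [-0.116 -0.064  0.272]
turn about tool z rad 0.0001
```

```bash
python3 -m handwheel '{"offset":[[0,0,0],[0,0,0],[0,0,0],[0,0,0],[0,0,0],[0,0,0],[0,0,0],[0,0,0],[0,0,0],[0,0,0],[0,0,0],[0,0,0]],"rotation":[[0,0,0],[0,0,0],[0,0,-0.175],[0,0,-0.175],[0,0,-0.175],[0,0,-0.175],[0,0,-0.175],[0,0,-0.175],[0,0,-0.175],[0,0,-0.175],[0,0,-0.17],[0,0,0]],"claw":[0.4,0.4,0.4,0.4,0.4,0.4,0.4,0.4,0.4,0.4,0.4,0.4]}' 6 ;  python3 go.py 672 -142.6 69 6
```

```text
time: 13.95
tool_pos: [0.6725, -0.1428, 0.0706]
tool_rot: [0.67, 0.742, -0.0, -0.0]
contact_force: [0.5, -0.4, 0.1]
finger_gap: 0.0375
t 13.95 tcp mm [ 672.53 -142.79   70.58] yaw_y 5.85 zax [-6.e-04  3.e-04 -1.e+00] F [ 0.5 -0.4  0.1] gap 37.54 q [-0.31  0.53  1.44  0.    1.17 -0.41]
tool cm [ 0.024 -0.05   0.158]
turn about tool z rad -0.0027
```

```bash
python3 -m handwheel '{"offset":[[0.04,0,0.3],[0,0,0],[0,0,0],[0,0,0],[0,0,0]],"rotation":[[0,0,0],[0,0,0],[0,0,0],[0,0,0],[0,0,0]],"claw":[0.4,0.3,0,0,0]}' 6 ;  python3 go.py 672 -142.6 69 6;  python3 -m handwheel '{"offset":[[0,0,0],[0,0,0]],"rotation":[[0,0,0],[0,0,0]],"claw":[0,0]}' 45 ;  python3 go.py 672 -142.6 69 6
```

```text
time: 14.58
tool_pos: [0.6727, -0.1425, 0.0679]
tool_rot: [0.669, 0.743, 0.0, -0.0]
contact_force: [0.4, -1.2, -0.4]
finger_gap: 0.0178
t 14.57 tcp mm [ 672.67 -142.5    67.95] yaw_y 5.95 zax [ 0.e+00  1.e-04 -1.e+00] F [ 0.4 -1.2 -0.4] gap 17.8 q [-0.31  0.53  1.44  0.    1.17 -0.41]
tool cm [-0.003 -0.068 -0.105]
turn about tool z rad -0.0009
time: 14.82
tool_pos: [0.6727, -0.1425, 0.0679]
tool_rot: [0.669, 0.743, 0.0, -0.0]
contact_force: [0.4, -0.1, -1.4]
finger_gap: 0.0172
t 14.82 tcp mm [ 672.67 -142.5    67.92] yaw_y 5.96 zax [ 0.e+00  1.e-04 -1.e+00] F [ 0.4 -0.1 -1.4] gap 17.19 q [-0.31  0.53  1.44  0.    1.17 -0.41]
tool cm [-0.003 -0.068 -0.108]
turn about tool z rad -0.0007
```

```bash
python3 -m handwheel '{"offset":[[0,0,-1],[0,0,-2],[0,0,-3],[0,0,-3],[0,0,0]],"rotation":[[0,0,0],[0,0,0],[0,0,0],[0,0,0],[0,0,0]],"claw":[0,0,0,0,0]}' 45 ;  python3 go.py 469.6 53.9 130 6; python3 -c "
from look import *
snap('c')
a=cv2.imread('pics/c_top.png');b=cv2.imread('pics/c_scene.png')
cv2.imwrite('pics/c_z.png',cv2.resize(b[190:320,180:330],(750,650)))"
```

```text
time: 15.45
tool_pos: [0.6746, -0.1431, 0.1614]
tool_rot: [0.669, 0.743, 0.001, 0.003]
contact_force: [-0.4, -0.2, -1.1]
finger_gap: 0.0174
t 15.45 tcp mm [ 674.59 -143.07  161.41] yaw_y 5.96 zax [ 0.0065 -0.0019 -1.    ] F [-0.4 -0.2 -1.1] gap 17.37 q [-0.31  0.47  1.31  0.    1.35 -0.41]
tool cm [ 21.727 -18.362   2.971]
turn about tool z rad -0.0007
```

View pics/c_scene.png

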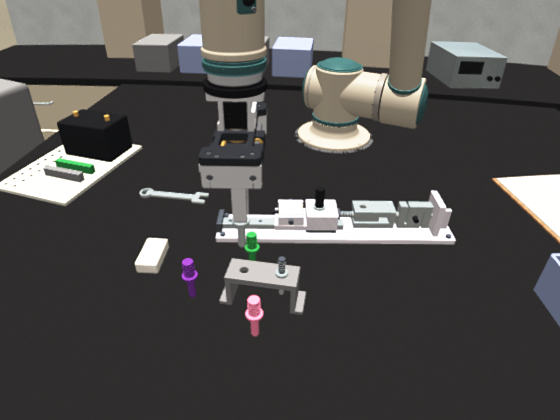

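The pin left the stand: its hole at (243,270) is empty, and the thin pin stays at (282,266). Moving over the yoke.

```bash
python3 -m handwheel '{"offset":[[3.1,-2.62,0],[3.1,-2.62,0],[3.1,-2.62,0],[3.1,-2.62,0],[3.1,-2.62,0],[3.1,-2.62,0],[3.1,-2.62,0],[0,0,0],[0,0,0]],"rotation":[[0,0,0],[0,0,0],[0,0,0],[0,0,0],[0,0,0],[0,0,0],[0,0,0],[0,0,0],[0,0,0]],"claw":[0,0,0,0,0,0,0,0,0]}' 45 ;  python3 go.py 469.6 53.9 115 6; python3 -c "
from look import *
snap('d')
a=cv2.imread('pics/d_top.png');b=cv2.imread('pics/d_scene.png')
cv2.imwrite('pics/d_z.png',cv2.resize(b[120:240,280:430],(750,600)))"
```

```text
time: 16.68
tool_pos: [0.4677, 0.0541, 0.1573]
tool_rot: [0.669, 0.743, -0.0, -0.0]
contact_force: [0.2, -0.4, -0.8]
finger_gap: 0.0171
t 16.68 tcp mm [467.74  54.06 157.26] yaw_y 5.98 zax [-6.e-04 -4.e-04 -1.e+00] F [ 0.2 -0.4 -0.8] gap 17.07 q [-0.03  0.15  1.79 -0.    1.19 -0.14]
tool cm [-0.034  0.186  4.226]
turn about tool z rad -0.0003
```

View pics/d_z.png

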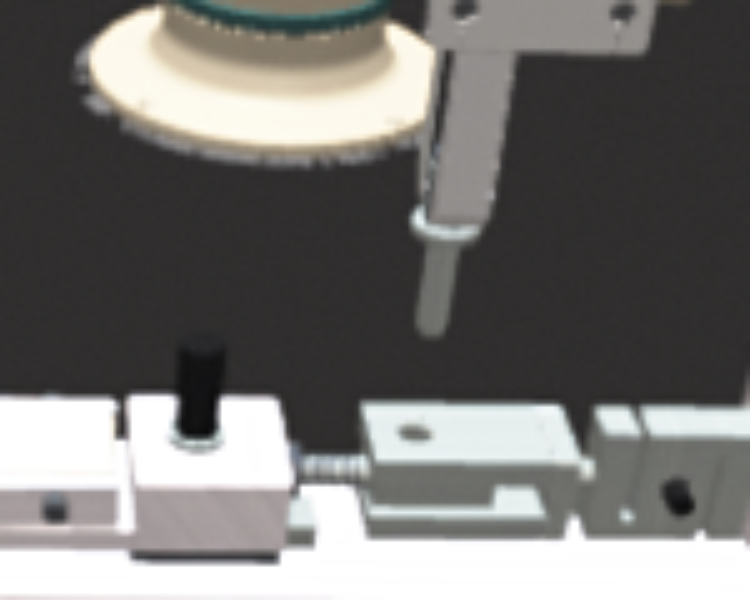

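Run:
```python
from look import *
o=pickle.load(open("d.pkl","rb"));s,t=o["scene"],o["top"]
g=cv2.cvtColor(s["image"],cv2.COLOR_RGB2GRAY)
f=lambda u,v:((u+.5)/5-.5+280,(v+.5)/5-.5+120)
for n,p,z in (("flange edge mid",f(445,226),.1518),("tip",f(432,333),.107)):
    print(n,p,onplane(s,*p,z).round(4))
for P in ((.4677,.0535,.1493),(.4677,.0535,.1073),(.4677,.0535,.1543)): print(proj(s,P),proj(t,P))
print(g[164:170,360:380]);print(g[176:190,360:376])
```

```text
flange edge mid (368.6, 164.8) [0.4672 0.0554 0.1518]
tip (366.0, 186.2) [0.4685 0.0563 0.107 ]
[367.37303158 166.06027849] [174.23634593 254.63604925]
[364.48746652 185.73913055] [179.05835614 255.69356492]
[367.72598021 163.6377041 ] [173.6305673  254.50312615]
[[ 43  56 150 234 238 147 131 127 122 120 119 119 122 124 123 124 112  77
   48  45]
 [ 44  48 109 176 213 202 200 196 172 165 142 144 170 178 174 153  95  51
   46  48]
 [ 47  48  77 113 145 183 207 211 214 213 198 199 212 205 184 149  71  45
   44  47]
 [ 46  46  52  78  96 117 142 153 179 187 183 182 181 161 128  89  51  47
   47  48]
 [ 47  47  45  52  65  91 105 109 112 117 114 113 109  94  83  58  46  46
   47  46]
 [ 48  48  46  45  50  87 105 107 106 109 108 101  76  60  58  47  46  47
   47  47]]
[[ 46  47  46  49  90 110 112 111 113 114  97  51  46  46  47  46]
 [ 47  46  46  52  98 110 112 111 114 114  87  49  47  47  46  46]
 [ 46  46  46  58 105 110 111 110 113 113  79  48  45  46  47  48]
 [ 47  47  46  61 107 112 111 110 115 111  67  47  45  48  47  46]
 [ 47  46  47  70 107 111 111 111 115 108  61  46  48  46  47  47]
 [ 47  44  49  81 110 111 111 112 116 105  55  47  46  46  47  47]
 [ 48  46  49  86 111 111 111 113 114  96  50  45  46  47  48  47]
 [ 47  45  49  88 110 111 112 113 115  90  50  47  46  47  47  46]
 [ 46  46  50  92 111 111 110 113 114  79  48  46  47  46  48  47]
 [ 48  47  48  78 102 109 111 115 108  59  44  46  47  46  47  47]
 [ 47  48  46  58  88 104 106 105  85  46  46  48  46  48  46  47]
 [ 48  47  45  48  62  71  71  71  58  46  44  47  46  48  47  47]
 [ 46  48  47  46  47  47  49  47  47  46  48  47  46  47  45  46]
 [ 48  47  47  46  46  47  46  46  47  46  47  47  48  46  48  47]]
```

```bash
python3 -m handwheel '{"offset":[[0.06,0.19,1.5],[0,0,1.5],[0,0,1.0],[0,0,0],[0,0,0]],"rotation":[[0,0,0],[0,0,0],[0,0,0],[0,0,0],[0,0,0]],"claw":[0,0,0,0,0]}' 45 ;  python3 go.py 469.6 53.3 115 6; python3 -c "
from look import *
o=snap('e')
b=cv2.imread('pics/e_scene.png')
cv2.imwrite('pics/e_z.png',cv2.resize(b[150:230,310:410],(750,600),interpolation=cv2.INTER_CUBIC))
print(cv2.cvtColor(o['scene']['image'],cv2.COLOR_RGB2GRAY)[192:212,356:372])"
```

```text
time: 17.4
tool_pos: [0.47, 0.055, 0.1181]
tool_rot: [0.669, 0.743, 0.0, 0.0]
contact_force: [0.3, 0.4, -0.9]
finger_gap: 0.0171
t 17.4 tcp mm [469.98  54.97 118.06] yaw_y 5.95 zax [ 4.e-04  1.e-04 -1.e+00] F [ 0.3  0.4 -0.9] gap 17.09 q [-0.03  0.19  1.85  0.    1.1  -0.13]
tool cm [-0.162 -0.055  0.306]
turn about tool z rad -0.0009
[[ 46  47  48  46  46  46  69 107 112 110 111 116 105  54  45  48]
 [ 47  48  47  47  46  48  83 108 111 111 113 114  97  51  44  46]
 [ 47  46  47  47  45  49  88 109 111 110 114 114  90  49  45  46]
 [ 47  47  47  46  45  51  97 110 112 112 115 113  79  48  46  47]
 [ 46  46  47  48  47  57 103 111 110 111 114 110  68  47  44  46]
 [ 47  47  47  45  46  62 105 113 110 112 115 108  60  47  46  46]
 [ 44  43  45  44  44  68 104 113 111 112 116 107  56  44  45  44]
 [ 53  53  52  52  55  79 105 112 111 112 113  97  56  44  46  45]
 [139 137 139 138 136  98 106 111 109 113 115 127 132 104 100 101]
 [229 230 230 231 227 133 108 111 110 112 118 173 224 223 221 221]
 [240 240 240 242 243 150 108 110 111 110 119 208 242 241 240 240]
 [237 238 237 239 241 179 118 108 109 108 128 232 239 238 237 237]
 [236 236 236 235 233 179 116 103 104 115 168 237 237 236 236 236]
 [236 236 236 210 168 132 107 103 112 171 217 238 236 236 236 235]
 [236 237 237 196 125 104 104 104 107 142 207 237 238 237 236 236]
 [237 237 238 229 163 126 116 114 115 129 202 237 237 237 237 237]
 [237 237 237 237 228 221 202 197 199 219 232 237 237 237 237 237]
 [238 237 237 237 238 238 234 234 234 237 237 236 236 236 236 236]
 [240 239 238 238 239 239 239 238 239 239 238 238 238 238 238 238]
 [242 241 240 240 240 240 240 241 240 240 240 240 240 240 240 240]]
```

View pics/e_z.png

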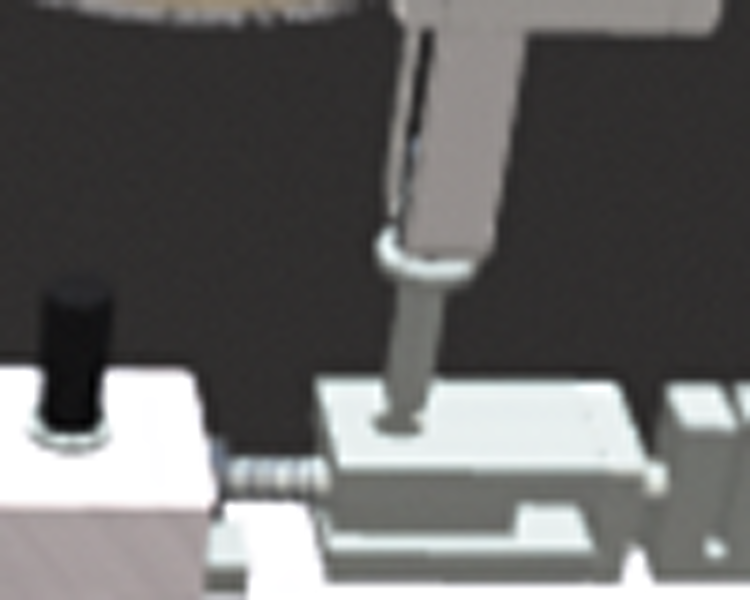

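Run:
```python
from look import *
o=pickle.load(open("e.pkl","rb"));s=o["scene"]
for n,u,v,x in (("hole",362.46,206.13,.4693),("pin",364.35,198,.470),("pin",365.5,192,.470),("pin",365.17,192,.470)):
    a,d=ray(s,u,v);t=(x-a[0])/d[0];print(n,(a+t*d).round(4))
g=cv2.cvtColor(s["image"],cv2.COLOR_RGB2GRAY).astype(float)
for v in range(187,199):
    r=np.clip((g[v,356:374]-46)/65,0,1);u=(r*np.arange(356,374)).sum()/r.sum();a,d=ray(s,u,v);t=(.470-a[0])/d[0];print(v,round(u,2),round(r.sum(),2),(a+t*d).round(4))
```

```text
hole [0.4693 0.0552 0.0622]
pin [0.47   0.0564 0.0815]
pin [0.47   0.0568 0.0951]
pin [0.47   0.0562 0.095 ]
187 367.1 10.11 [0.47   0.0584 0.1063]
188 366.44 7.4 [0.47   0.0574 0.104 ]
189 365.66 6.48 [0.47   0.0563 0.1017]
190 365.44 6.46 [0.47   0.0561 0.0995]
191 365.44 6.29 [0.47   0.0564 0.0973]
192 365.35 6.4 [0.47   0.0565 0.0951]
193 365.07 6.51 [0.47   0.0563 0.0928]
194 365.01 6.45 [0.47   0.0565 0.0906]
195 364.8 6.45 [0.47   0.0564 0.0883]
196 364.63 6.46 [0.47   0.0563 0.086 ]
197 364.5 6.4 [0.47   0.0564 0.0838]
198 364.43 6.34 [0.47   0.0565 0.0815]
```

```bash
python3 -m handwheel '{"offset":[[-0.12,-0.04,0],[0,0,0.4],[0,0,0.1],[0,0,0]],"rotation":[[0,0,0],[0,0,0],[0,0,0],[0,0,0]],"claw":[0,0,0,0]}' 45 ;  python3 go.py 469.7 53.75 111 6
```

```text
time: 18.0
tool_pos: [0.4691, 0.0539, 0.1128]
tool_rot: [0.669, 0.743, -0.0, -0.0]
contact_force: [-0.7, -0.0, -1.3]
finger_gap: 0.0173
t 18.0 tcp mm [469.15  53.86 112.82] yaw_y 5.96 zax [-3.e-04  1.e-04 -1.e+00] F [-0.7 -0.  -1.3] gap 17.28 q [-0.03  0.2   1.86  0.    1.08 -0.14]
tool cm [-0.017  0.054  0.182]
turn about tool z rad -0.0007
```

```bash
python3 -m handwheel '{"offset":[[-0.01,0.05,0.1],[0,0,0.1],[0,0,0.1],[0,0,0]],"rotation":[[0,0,0],[0,0,0],[0,0,0],[0,0,0]],"claw":[0,0,0,0]}' 45 ;  python3 go.py 469.7 53.75 111 6
```

```text
time: 18.5
tool_pos: [0.4697, 0.0538, 0.1098]
tool_rot: [0.669, 0.743, -0.0, -0.0]
contact_force: [-0.4, 0.5, -1.3]
finger_gap: 0.0172
t 18.5 tcp mm [469.72  53.81 109.85] yaw_y 5.96 zax [-2.e-04  1.e-04 -1.e+00] F [-0.4  0.5 -1.3] gap 17.24 q [-0.03  0.2   1.87  0.    1.07 -0.14]
tool cm [-0.005 -0.003 -0.115]
turn about tool z rad -0.0007
```

```bash
python3 -m handwheel '{"offset":[[0,0,0.1],[0,0,0.1],[0,0,0.1],[0,0,0]],"rotation":[[0,0,0],[0,0,0],[0,0,0],[0,0,0]],"claw":[0,0,0,0]}' 45 ;  python3 go.py 469.7 53.75 111 6; python3 -m handwheel '{"offset":[[0,0,0.1],[0,0,0.1],[0,0,0.1],[0,0,0]],"rotation":[[0,0,0],[0,0,0],[0,0,0],[0,0,0]],"claw":[0,0,0,0]}' 45 ;  python3 go.py 469.7 53.75 111 6
```

```text
time: 19.0
tool_pos: [0.4698, 0.0538, 0.1069]
tool_rot: [0.669, 0.743, -0.0, -0.0]
contact_force: [-0.6, -1.9, -0.3]
finger_gap: 0.0174
t 19.0 tcp mm [469.77  53.8  106.86] yaw_y 5.96 zax [-1.e-04  1.e-04 -1.e+00] F [-0.6 -1.9 -0.3] gap 17.35 q [-0.03  0.2   1.87  0.    1.07 -0.14]
tool cm [-0.004 -0.007 -0.414]
turn about tool z rad -0.0007
time: 19.5
tool_pos: [0.4698, 0.0538, 0.1039]
tool_rot: [0.669, 0.743, 0.0, -0.0]
contact_force: [-0.3, -0.1, -1.2]
finger_gap: 0.017
t 19.5 tcp mm [469.8   53.79 103.87] yaw_y 5.96 zax [-0.e+00  1.e-04 -1.e+00] F [-0.3 -0.1 -1.2] gap 16.98 q [-0.03  0.21  1.87  0.    1.06 -0.14]
tool cm [-0.003 -0.01  -0.713]
turn about tool z rad -0.0007
```

```bash
python3 -m handwheel '{"offset":[[0,0,0.15],[0,0,0.15],[0,0,0.1],[0,0,0]],"rotation":[[0,0,0],[0,0,0],[0,0,0],[0,0,0]],"claw":[0,0,0,0]}' 45 ;  python3 go.py; python3 -m handwheel '{"offset":[[0,0,0.1],[0,0,0.1],[0,0,0]],"rotation":[[0,0,0],[0,0,0],[0,0,0]],"claw":[0,0,0]}' 45 ;  python3 go.py 469.7 53.75 111 6
```

```text
time: 20.0
tool_pos: [0.4698, 0.0538, 0.0998]
tool_rot: [0.669, 0.743, -0.0, -0.0]
contact_force: [-0.8, -0.3, -1.9]
finger_gap: 0.017
t 20.0 tcp mm [469.78  53.8   99.84] yaw_y 5.96 zax [-1.e-04  1.e-04 -1.e+00] F [-0.8 -0.3 -1.9] gap 17.04 q [-0.03  0.21  1.88  0.    1.05 -0.14]
time: 20.38
tool_pos: [0.4697, 0.0539, 0.0979]
tool_rot: [0.669, 0.743, 0.0, -0.0]
contact_force: [-1.1, 0.5, -1.5]
finger_gap: 0.0169
t 20.38 tcp mm [469.72  53.88  97.85] yaw_y 5.96 zax [-2.e-04  3.e-04 -1.e+00] F [-1.1  0.5 -1.5] gap 16.93 q [-0.03  0.21  1.88  0.    1.04 -0.14]
tool cm [-0.013 -0.004 -1.315]
turn about tool z rad -0.0008
```

```bash
python3 -m handwheel '{"offset":[[0,0,0.1],[0,0,0.1],[0,0,0]],"rotation":[[0,0,0],[0,0,0],[0,0,0]],"claw":[0,0,0]}' 45 ;  python3 go.py; python3 -m handwheel '{"offset":[[0,0,0.1],[0,0,0.1],[0,0,0]],"rotation":[[0,0,0],[0,0,0],[0,0,0]],"claw":[0,0,0]}' 45 ;  python3 go.py 469.7 53.75 111 6
```

```text
time: 20.75
tool_pos: [0.4697, 0.0539, 0.0959]
tool_rot: [0.669, 0.743, 0.0, -0.0]
contact_force: [-0.2, 0.6, -0.8]
finger_gap: 0.017
t 20.75 tcp mm [469.71  53.87  95.85] yaw_y 5.95 zax [-2.e-04  2.e-04 -1.e+00] F [-0.2  0.6 -0.8] gap 17.05 q [-0.03  0.22  1.89  0.    1.04 -0.14]
time: 21.12
tool_pos: [0.4696, 0.054, 0.0938]
tool_rot: [0.669, 0.743, 0.0, -0.0]
contact_force: [0.1, 2.0, -1.7]
finger_gap: 0.0172
t 21.12 tcp mm [469.57  53.99  93.78] yaw_y 5.95 zax [-5.e-04  4.e-04 -1.e+00] F [ 0.1  2.  -1.7] gap 17.17 q [-0.03  0.22  1.89  0.    1.03 -0.14]
tool cm [-0.024  0.01  -1.722]
turn about tool z rad -0.0008
```

```bash
python3 -m handwheel '{"offset":[[0.02,0,0.15],[0,0,0.15],[0,0,0.1],[0,0,0]],"rotation":[[0,0,0],[0,0,0],[0,0,0],[0,0,0]],"claw":[0,0,0,0]}' 45 ;  python3 go.py; python3 -m handwheel '{"offset":[[0,0,0.1],[0,0,0.1],[0,0,0.1],[0,0,0]],"rotation":[[0,0,0],[0,0,0],[0,0,0],[0,0,0]],"claw":[0,0,0,0]}' 45 ;  python3 go.py 469.7 53.75 111 6
```

```text
time: 21.62
tool_pos: [0.4696, 0.054, 0.0898]
tool_rot: [0.669, 0.743, -0.0, -0.0]
contact_force: [-0.9, 0.6, -1.6]
finger_gap: 0.0173
t 21.62 tcp mm [469.6   54.04  89.75] yaw_y 5.96 zax [-4.e-04  2.e-04 -1.e+00] F [-0.9  0.6 -1.6] gap 17.3 q [-0.03  0.22  1.89  0.    1.02 -0.14]
time: 22.12
tool_pos: [0.4696, 0.0541, 0.0868]
tool_rot: [0.669, 0.743, -0.0, -0.0]
contact_force: [-1.0, 2.0, -0.1]
finger_gap: 0.0172
t 22.12 tcp mm [469.64  54.06  86.82] yaw_y 5.96 zax [-3.e-04  2.e-04 -1.e+00] F [-1.   2.  -0.1] gap 17.19 q [-0.03  0.23  1.9   0.    1.02 -0.14]
tool cm [-3.000e-02  2.000e-03 -2.418e+00]
turn about tool z rad -0.0007
```

Past the eye (tip at about 37 mm). Next are the lower ear and the ball.

```bash
python3 -m handwheel '{"offset":[[0,0,0.1],[0,0,0.1],[0,0,0]],"rotation":[[0,0,0],[0,0,0],[0,0,0]],"claw":[0,0,0]}' 55 ;  python3 go.py; python3 -m handwheel '{"offset":[[0,0,0.1],[0,0,0.1],[0,0,0]],"rotation":[[0,0,0],[0,0,0],[0,0,0]],"claw":[0,0,0]}' 55 ;  python3 go.py
```

```text
time: 22.5
tool_pos: [0.4697, 0.054, 0.0848]
tool_rot: [0.669, 0.743, -0.0, -0.0]
contact_force: [-0.9, 1.1, -0.7]
finger_gap: 0.0171
t 22.5 tcp mm [469.66  54.04  84.84] yaw_y 5.96 zax [-2.e-04  2.e-04 -1.e+00] F [-0.9  1.1 -0.7] gap 17.07 q [-0.03  0.23  1.9   0.    1.01 -0.14]
time: 22.88
tool_pos: [0.4697, 0.0541, 0.0828]
tool_rot: [0.669, 0.743, 0.0, -0.0]
contact_force: [-2.0, 2.9, 0.3]
finger_gap: 0.0169
t 22.88 tcp mm [469.68  54.05  82.84] yaw_y 5.96 zax [-2.e-04  2.e-04 -1.e+00] F [-2.   2.9  0.3] gap 16.87 q [-0.03  0.23  1.9   0.    1.01 -0.14]
```

```bash
python3 -m handwheel '{"offset":[[0,0,0.1],[0,0,0.1],[0,0,0]],"rotation":[[0,0,0],[0,0,0],[0,0,0]],"claw":[0,0,0]}' 55 ;  python3 go.py; python3 -m handwheel '{"offset":[[0,0,0.1],[0,0,0.1],[0,0,0]],"rotation":[[0,0,0],[0,0,0],[0,0,0]],"claw":[0,0,0]}' 55 ;  python3 go.py
```

```text
time: 23.25
tool_pos: [0.4698, 0.054, 0.081]
tool_rot: [0.669, 0.743, 0.0, -0.0]
contact_force: [-2.9, 2.4, 2.2]
finger_gap: 0.017
t 23.25 tcp mm [469.77  53.99  81.03] yaw_y 5.96 zax [ 1.e-04  1.e-04 -1.e+00] F [-2.9  2.4  2.2] gap 17.03 q [-0.03  0.23  1.91  0.    1.   -0.14]
time: 23.62
tool_pos: [0.4699, 0.0539, 0.0792]
tool_rot: [0.669, 0.743, 0.0, 0.0]
contact_force: [-3.5, 2.6, 4.6]
finger_gap: 0.0171
t 23.62 tcp mm [469.9   53.87  79.2 ] yaw_y 5.97 zax [ 4.e-04 -2.e-04 -1.e+00] F [-3.5  2.6  4.6] gap 17.1 q [-0.03  0.24  1.91 -0.    1.   -0.14]
```

```bash
python3 -m handwheel '{"offset":[[0,0,0.1],[0,0,0.1],[0,0,0]],"rotation":[[0,0,0],[0,0,0],[0,0,0]],"claw":[0,0,0]}' 55 ;  python3 go.py; python3 -m handwheel '{"offset":[[0,0,0.1],[0,0,0.1],[0,0,0]],"rotation":[[0,0,0],[0,0,0],[0,0,0]],"claw":[0,0,0]}' 55 ;  python3 go.py
```

```text
time: 24.0
tool_pos: [0.4699, 0.0539, 0.0772]
tool_rot: [0.669, 0.743, 0.0, 0.0]
contact_force: [-3.4, 1.4, 5.8]
finger_gap: 0.0165
t 24.0 tcp mm [469.87  53.87  77.22] yaw_y 5.96 zax [ 4.e-04 -2.e-04 -1.e+00] F [-3.4  1.4  5.8] gap 16.46 q [-0.03  0.24  1.91 -0.    0.99 -0.14]
time: 24.38
tool_pos: [0.4699, 0.0539, 0.0751]
tool_rot: [0.669, 0.743, 0.0, 0.0]
contact_force: [-3.5, 0.8, 4.1]
finger_gap: 0.0168
t 24.38 tcp mm [469.86  53.88  75.06] yaw_y 5.96 zax [ 3.e-04 -1.e-04 -1.e+00] F [-3.5  0.8  4.1] gap 16.84 q [-0.03  0.24  1.92 -0.    0.99 -0.14]
```

```bash
python3 -m handwheel '{"offset":[[0,0,0.1],[0,0,0.1],[0,0,0]],"rotation":[[0,0,0],[0,0,0],[0,0,0]],"claw":[0,0,0]}' 55 ;  python3 go.py; python3 -m handwheel '{"offset":[[0,0,0.1],[0,0,0.1],[0,0,0]],"rotation":[[0,0,0],[0,0,0],[0,0,0]],"claw":[0,0,0]}' 55 ;  python3 go.py; python3 -c "
from look import *
o=snap('f')
b=cv2.imread('pics/f_scene.png')
cv2.imwrite('pics/f_z.png',cv2.resize(b[150:230,310:410],(750,600),interpolation=cv2.INTER_CUBIC))"
```

```text
time: 24.75
tool_pos: [0.4699, 0.0539, 0.0729]
tool_rot: [0.669, 0.743, 0.0, 0.0]
contact_force: [-3.0, 1.8, 3.7]
finger_gap: 0.0167
t 24.75 tcp mm [469.86  53.92  72.94] yaw_y 5.97 zax [ 2.e-04 -1.e-04 -1.e+00] F [-3.   1.8  3.7] gap 16.73 q [-0.03  0.24  1.92 -0.    0.98 -0.14]
time: 25.12
tool_pos: [0.4698, 0.0539, 0.0708]
tool_rot: [0.669, 0.743, 0.0, 0.0]
contact_force: [-2.7, 1.8, 3.3]
finger_gap: 0.0171
t 25.12 tcp mm [469.85  53.95  70.85] yaw_y 5.96 zax [ 2.e-04 -0.e+00 -1.e+00] F [-2.7  1.8  3.3] gap 17.07 q [-0.03  0.25  1.92 -0.    0.97 -0.14]
```

View pics/f_z.png

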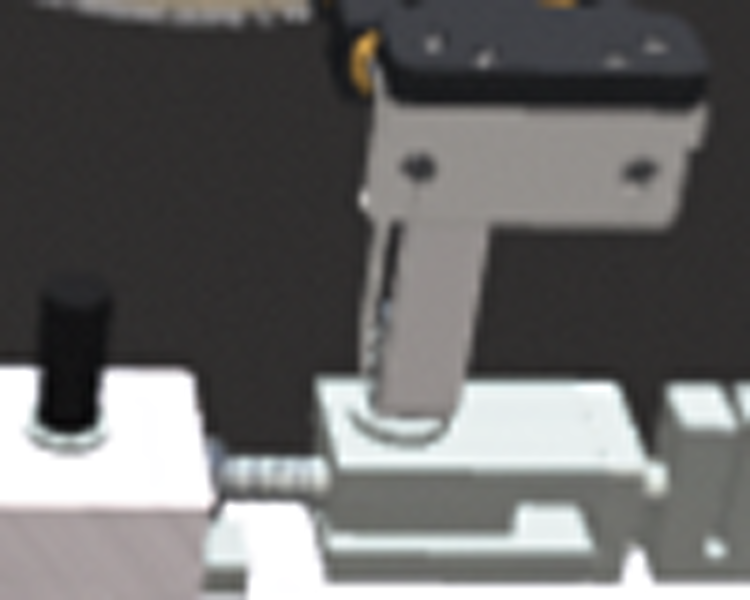

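The flange is close to the upper ear, its lower rim at about zoom (405,437). I'll press on gently until the force rises.

```bash
python3 -m handwheel '{"offset":[[0,0,0.1],[0,0,0.05],[0,0,0]],"rotation":[[0,0,0],[0,0,0],[0,0,0]],"claw":[0,0,0]}' 55 ;  python3 go.py; python3 -m handwheel '{"offset":[[0,0,0.1],[0,0,0]],"rotation":[[0,0,0],[0,0,0]],"claw":[0,0]}' 55 ;  python3 go.py
```

```text
time: 25.6
tool_pos: [0.4698, 0.054, 0.0698]
tool_rot: [0.669, 0.743, 0.0, 0.0]
contact_force: [-4.3, 1.6, 6.8]
finger_gap: 0.0167
t 25.6 tcp mm [469.84  53.96  69.82] yaw_y 5.96 zax [ 2.e-04 -0.e+00 -1.e+00] F [-4.3  1.6  6.8] gap 16.68 q [-0.03  0.25  1.92  0.    0.97 -0.14]
time: 25.85
tool_pos: [0.4699, 0.054, 0.0698]
tool_rot: [0.669, 0.743, 0.0, 0.0]
contact_force: [-6.4, 2.1, 13.7]
finger_gap: 0.0169
t 25.85 tcp mm [469.86  53.97  69.78] yaw_y 5.96 zax [ 5.e-04 -0.e+00 -1.e+00] F [-6.4  2.1 13.7] gap 16.88 q [-0.03  0.25  1.92 -0.    0.97 -0.14]
```

Hard stop at TCP z = 69.8 mm; I expected about 69.9 with the flange seated. Relaxing the push, opening and retreating.

```bash
python3 -m handwheel '{"offset":[[0,0,-0.1],[0,0,0],[0,0,0],[0,0,0],[0,0,-1.5],[0,0,-4],[0,0,-5],[0,0,-5],[-4,0,0],[-5,0,0],[-5,0,0],[-5,0,0]],"rotation":[[0,0,0],[0,0,0],[0,0,0],[0,0,0],[0,0,0],[0,0,0],[0,0,0],[0,0,0],[0,0,0],[0,0,0],[0,0,0],[0,0,0]],"claw":[0,0.3,0.4,0.5,0.5,0.5,0.5,0.5,0.5,0.5,0.5,0.5]}' ;  python3 go.py; python3 -c "
from look import *
o=snap('g')
b=cv2.imread('pics/g_scene.png');a=cv2.imread('pics/g_top.png')
cv2.imwrite('pics/g_z.png',np.vstack([cv2.resize(b[160:240,300:450],(750,400),interpolation=cv2.INTER_CUBIC),cv2.resize(a[235:275,150:300],(750,200),interpolation=cv2.INTER_CUBIC)]))"
```

```text
time: 27.35
tool_pos: [0.4898, -0.1368, 0.2244]
tool_rot: [0.669, 0.743, 0.0, 0.0]
contact_force: [0.3, -0.1, -0.4]
finger_gap: 0.0469
t 27.35 tcp mm [ 489.8  -136.76  224.42] yaw_y 5.96 zax [ 9.e-04 -4.e-04 -1.e+00] F [ 0.3 -0.1 -0.4] gap 46.91 q [-0.41  0.16  1.61  0.    1.37 -0.51]
```

View pics/g_z.png

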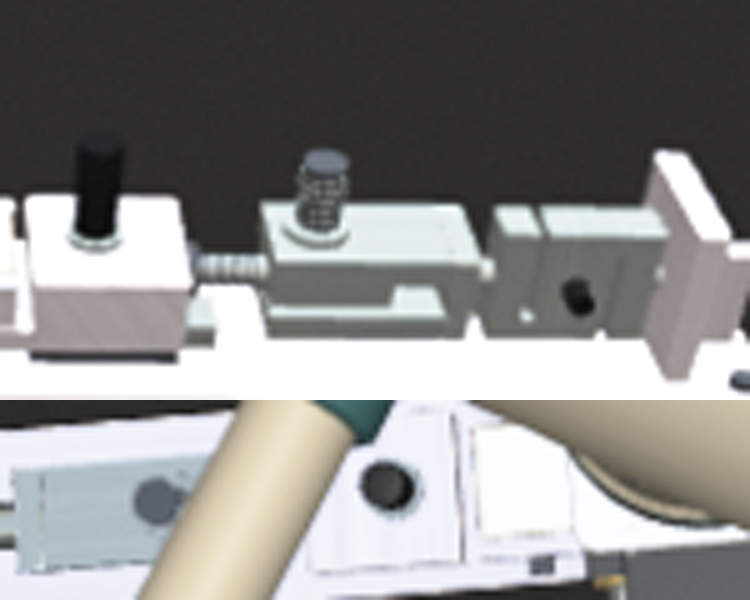

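View pics/g_scene.png

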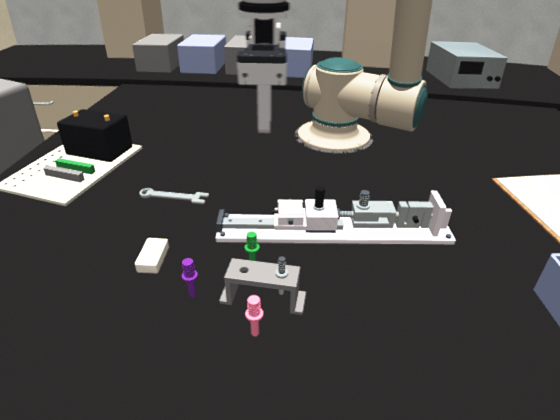

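```bash
python3 - <<'E'
from look import *
o=pickle.load(open("g.pkl","rb"));s=o["scene"]
for n,p,z in (("knobtop",(326.5,161.5),.095),("knobtop if 3mm up",(326.5,161.5),.098)):
    u,v=p[0]/5-.4+300,p[1]/5-.4+160; print(n,(u,v),onplane(s,u,v,z).round(4)); a,d=ray(s,u,v);t=(.4693-a[0])/d[0];print((a+t*d).round(4))
print(proj(s,(.4693,.0552,.095)))
E
python3 -c "
from cell import ticket
print(ticket.job_done())"
```

```text
knobtop (364.9, 191.9) [0.4696 0.0557 0.095 ]
[0.4693 0.0558 0.0948]
knobtop if 3mm up (364.9, 191.9) [0.4746 0.055  0.098 ]
[0.4693 0.0558 0.0948]
[364.61628593 191.78545381]
the job is handed in; nothing more can be done
None
```

The job is done and handed in at about 27 s. The lug is in the yoke, and the thick pin passes through both ears and the eye with its flange down on the yoke.

- **Carriage:** I pushed it by its handle to the rail stop at about 8 N to locate the hole's axis, then drew it back about 13.5 mm to put the eye under the holes. It hit nothing on the way in.
- **Pin:** I gripped it by the knob and lowered it in small steps, about 1 mm a time. It went through the upper ear and the eye with no more than about 3 N sideways.
- **Seating:** Resistance at the ball read only 4–6 N, below the stated 10–20 N, probably because readings came only at the end of each step. The pin came to a hard stop with the tool at 69.8 mm, against 69.9 mm expected for a seated flange. The highest force I read there was 13.7 N.
- **Last checks:** With the gripper open and clear, the final picture puts the knob's top at 94.8 mm, against 95 mm for a seated pin, and upright over the hole. The thin pin, wrench, sensor block and coloured pins look unmoved, though I checked those by eye only.
- **Disagreements:** The two cameras differed by about 2 mm along the rail. I settled that by gripping the handle and by comparing the pin with the hole in one view. My first sideways correction over the yoke went the wrong way; I corrected it before the pin touched anything.

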